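# Gauge a guide-roller spindle in the V-groove

## Robot

A 6-joint arm with a two-finger parallel gripper is mounted at the origin on the work surface. World frame = base frame: x ahead of the robot, y to its left, z up, the work surface at z = 0. Lengths are in mm, angles in rad, forces in N, time in s.
With the tool pointing down it reaches from about 275 to 750 mm from the base axis. Payload 10.2 kg.
Tool frame: the origin (TCP) lies at the very end of the fingers, on their centre line; the grasp point (between the pads) lies 19 mm behind it (ctrl.hold_point_z is the distance from the TCP to the grasp point, in mm); z points along the fingers, y is the direction in which the jaws open and shut (so a half turn about z gives the same grasp; the last joint's range is limited). The gripper opens to 85 mm and grips with 20 to 120 N. Pads are 22 mm wide; open, the fingers measure 114 mm over their backs; the gripper's body (76 mm by 85 mm) begins 54 mm behind the grasp point. The pads swing forward as they close: fully open they stand 13 mm farther back than shut.
Start: joints at [-1.41, 0.313, 1.498, -0, 1.331, -0.223], TCP at [196.572, -486.817, 231.294] pointing down, gripper open.
Joint ranges: [-2.94, 2.94], [-0.97, 2.17], [0.19, 2.56], [-1.23, 4.37], [0.02, 3.11], [-2.88, 2.88]. Speed limits (rad/s): [2.39, 2.39, 3.01, 3.14, 3.14, 3.14].

## Interface

Orientations are given as a unit quaternion [w, x, y, z].
In Python, from rig import readout, cams, workorder, spotter, ctrl gives the robot as it stands.
- The arm moves only by the tool step_arm, never from a script. Its argument "plan" is text: rows parted by semicolons, each of 5 numbers parted by spaces: the shift along the tool's x, y, z in cm, then the turn about the tool's z in degrees, then the opening in per cent of the stroke, from 0 (shut) to 100 (fully open). In form: x y z twist gripper; .... A call has 1 to 10 rows; each row is the pose to reach, as a shift and turn from the pose commanded when the call began, along the tool's axes at that moment; what a row does not reach only later rows make up. A row lasts 1/10 s, in which the tool goes at most 50 mm and 8.59 degrees, less where a joint would pass 70% of its speed; a pose out of reach is approached as far as the arm can. A call with a gripper value outside its range is refused whole. The fingers move at their own pace and stop on an object; "grip_force" is the grip in N (left out, the last holds). Time passes only in rows, so rows that repeat a pose let the fingers close. It gives the time, the measured TCP pose, the force and the opening at its end, in the units of the state.
- readout.sense(): the state, without advancing time (a new reading comes with each control period).
- cams.capture(name): name is "scene" or "side" or "wrist"; returns (picture, depth): 480x640x3 uint8, red, green, blue; 480x640 float32, mm along the optical axis (not along the pixel's ray), 0 where there is no reading.
- cams.camera_info(name): a dict with "vfov" (degrees; the focal length in pixels is half the picture's height over the tangent of half this angle, whatever the lens; pixels are square), "cx", "cy" (the principal point, pixels), "rvec" (rotation vector, rad) and "tvec" (3), from world to camera coordinates, as OpenCV has them. Camera axes: x right, y down, z forward; pixel columns grow to the right and rows downward; lengths in mm; the calibration is good to about 2 mm. A picture is of the moment at which its call begins: read the wrist's pose just before it. camera_info takes no time and is no camera call; for the wrist camera it gives the pose at the moment of the call.
- workorder.finish_job(): hands the job in, once; it reports no verdict.
Trained networks look in the newest picture that a camera, given by its name, has taken for a name from the list of things; names that differ only in an ending like _2 or _b are one class to them, and where a whole thing is asked for, a point or a joint stands for the part that bears it (a point fixed in the world has none). Each returns a list of dicts, best first, with "conf" (0 to 1); they miss things now and then, are a little off and sometimes report something else, mostly with a low value. They report only what shows in the picture. A call takes as long as a camera call.
- spotter.regions_of(camera, target): "pixels" (480x640 bool, what is visible of it) and "extent" ([centre column, centre row, width, height] in pixels, round what is visible of it).
The state is a dict: "time_s": time; "joints": joint angles; "dq": joint speeds; "tau": joint torques, N m; "eef_pos": TCP position; "ee_rot": TCP orientation; "force": force on the tool from outside, world axes, zero at the start; "wrist_torque": the same for the moment, N m; "grip_width": opening from 0.0 (shut) to 1.0 (fully open).
Only numpy, scipy, OpenCV 4.12 (cv2) and the standard library are available. Lean on these libraries where they do the work, as an engineer would, in place of code of your own. Each camera call takes 0.05 s, during which the arm holds its last target. There are 200 camera calls.

## Task

Two steel guide-roller spindles lie on grey plastic rests, and only the slimmer one fits through the arch of the aluminium V-groove gauge. Lay the slimmer one in the groove at the open end and slide it along, through the arch, until it is fully home against the stop, gently: the stop is only lightly clamped and must keep its setting. Leave the thicker spindle on its rest and the other loose things on the bench where they are.

Things in the scene. Friction and masses are not known exactly. Their poses are not given: they have to be found in the camera images.
- slim_spindle: The part to gauge: plain steel rod, 22 mm diameter, 120 mm long, 0.18 to 0.35 kg. Origin at the middle of the rod on its axis; its x axis runs along the rod (both ends are alike). At the start it lies in the notches of its rest, its axis 38 mm above the bench. Lying in the groove of the gauge its axis is 46 mm above the bench.
- thick_spindle: The rod that does not fit: steel, 30 mm diameter, 120 mm long, about 0.4 kg, otherwise alike. Origin at its middle on the axis, x along the rod. It lies in the notches of its rest, its axis 43 mm above the bench, and stays there.
- slim_rest: Fixed grey plastic rest that holds the slim spindle at the start: plate 100 (x) by 70 (y) by 8 mm. Origin at the centre of its underside. The spindle lies along its x axis in two V notches at x = +38 and -38 mm (12 mm thick, tops 34 mm above the bench, 18 mm either side of the spindle's axis). Between the notches, over 64 mm, the spindle is free down to the plate.
- thick_rest: The same kind of rest, holding the thick spindle.
- fixture: Fixed dull grey aluminium V-groove gauge. Origin on the bench under its middle. The groove runs along x from the open end, x = -130 mm, to +130 mm: a 90 degree V, bottom 30 mm and top edges 41 mm above the bench, 22 mm wide at the top, in a block 65 mm wide. Base plate 90 mm wide, 12 mm high, x from -140 to +180 mm. A slim spindle in the groove slides with about 1 to 4 N.
- finger_gap (a point): Point at fixture x = -65 mm on the axis of a slim spindle lying in the groove (46 mm up): middle of a 50 mm long gap (x from -90 to -40 mm) cut right across the block down to the 12 mm base plate, for the fingers. A slim spindle laid with its middle here bridges the gap, its rear end at x = -125 mm, its front end at x = -5 mm. Axes as the fixture's.
- arch (a point): Gauge arch, steel, across the groove from fixture x = 40 to 52 mm; this point is at x = 46 mm on the slim spindle's axis. Opening 40 mm wide, underside 60 mm, top 72 mm above the bench; 68 mm wide over all. The slim spindle lying in the groove clears it by 3 mm, the thick one does not pass. Axes as the fixture's.
- stop_face (a point): Centre of the flat face of the stop (22 mm wide, 34 mm high), at fixture x = +105 mm, on the axis of a slim spindle lying in the groove, 46 mm above the bench. Its axes are parallel to those of the gauge; x points along the groove, away from the open end. It moves with the stop. With the slim spindle home its middle is 60 mm and its rear end 120 mm before this point.
- stop (a joint): How far the stop has been shifted along the groove from its setting (m): 0 at the start, to 0.02, growing away from the open end. It is held by friction: it gives way when pushed with more than about 14 N, and does not come back.
- film_core: Bystander: yellow plastic film core, a ring 76 mm in diameter, 35 mm high, standing loose on the bench. Origin at the centre of its underside.
- screwdriver: Bystander: screwdriver 190 mm long lying loose on the bench, along its x axis, below 35 mm. Origin underneath.
- oil_bottle: Bystander: white oil bottle with black cap, 48 mm in diameter, 120 mm high, standing loose. Origin at the centre of its underside.
- lens_barrel: Bystander: dark metal lens barrel 72 mm in diameter, 120 mm high, standing loose. Origin at the centre of its underside.
- film_tin: Bystander: round metal film tin, 184 mm in diameter, 40 mm high, lying loose. Origin at the centre of its underside.
- parts_tray: Bystander: steel parts tray 160 by 120 mm, 35 mm high, loose. Origin at the centre of its underside.

How it is judged:
By the outcome, as a careful person would: the job done as asked, in the order asked, and still so for the second after the job is handed in, with the robot touching nothing.
It also fails if it takes over 61 s, if anything falls off the work surface, if the arm or the gripper's body presses on something with over 40 N, if the wrist force passes 120 N, or if a joint passes its speed limit or range.

## Working session

There is one attempt and no reset: what is moved stays moved. The work goes in short steps, Python scripts to look and compute and a tool call to move; the robot and the scene stay as the last step left them, time stands still between calls to the robot, and variables do not carry over. Pictures are saved under pics/ and viewed, about 8 in all and at most 12, crops included, and the job is handed in when it is done.

Besides the shell and the picture viewer there is one more tool, called after "Call:" as name(argument=value, ...), one argument or row to a line, values as JSON. step_arm: Moves the arm, as the interface text tells. Its arguments: {"type":"object","properties":{"plan":{"type":"string"},"grip_force":{"type":"number"}},"required":["plan"]}

```bash
mkdir -p pics; ls
cat > h.py <<'E'
import numpy as np, cv2
from rig import readout, cams, workorder, spotter, ctrl
def cam(n):
    i=cams.camera_info(n); f=240/np.tan(np.radians(i["vfov"])/2)
    R=cv2.Rodrigues(np.array(i["rvec"],float))[0]; return f,i["cx"],i["cy"],R,np.array(i["tvec"],float)
def pts(n,mask,depth):
    f,cx,cy,R,t=cam(n); v,u=np.nonzero(mask&(depth>0)); d=depth[v,u]
    P=np.c_[(u-cx)/f*d,(v-cy)/f*d,d]; return (P-t)@R
def proj(n,X):
    f,cx,cy,R,t=cam(n); P=np.atleast_2d(X)@R.T+t; return np.c_[P[:,0]/P[:,2]*f+cx,P[:,1]/P[:,2]*f+cy]
def ray(n,uv,z):
    f,cx,cy,R,t=cam(n); uv=np.atleast_2d(uv); d=np.c_[(uv[:,0]-cx)/f,(uv[:,1]-cy)/f,np.ones(len(uv))]@R; o=-R.T@t
    return o+d*((z-o[2])/d[:,2])[:,None]
def save(n,im): cv2.imwrite("pics/"+n+".png",cv2.cvtColor(im,cv2.COLOR_RGB2BGR))
E
python3 - <<'E'
from h import *
print(readout.sense(), ctrl.hold_point_z)
for n in ["scene","side"]:
    im,d=cams.capture(n); save(n+"0",im); np.savez(n+"0",im=im,d=d)
    f,cx,cy,R,t=cam(n); print(n,f,-R.T@t,R[2])
    for k in ["slim_spindle","thick_spindle","slim_rest","fixture","arch","stop_face","film_core","screwdriver","oil_bottle","lens_barrel","film_tin","parts_tray"]:
        for r in spotter.regions_of(n,k)[:2]:
            P=pts(n,r["pixels"],d)
            if len(P): print(k,round(r["conf"],2),np.round(r["extent"]),np.median(P,0).round(),np.percentile(P,2,0).round(),np.percentile(P,98,0).round())
E
```

```text
pics
{'time_s': 0.0, 'joints': array([-1.41039304e+00,  3.13444225e-01,  1.49847949e+00,  2.69275494e-06,
        1.33101364e+00, -2.23401374e-01]), 'dq': array([ 9.73876911e-05, -2.60616604e-03, -1.37528226e-03, -4.29015081e-06,
        1.16588258e-04,  1.38365587e-03]), 'tau': array([-1.02785958e-03, -4.12269330e+01, -2.59742439e+01, -2.51532128e-04,
        4.15190763e-03,  1.89832043e-07]), 'eef_pos': array([ 196.53019772, -486.52923918,  230.72207601]), 'ee_rot': array([-6.71978119e-04,  9.81643026e-01,  1.90726289e-01,  2.24819633e-05]), 'force': array([-0.42099247, -0.43044081, -0.11698213]), 'wrist_torque': array([-0.01511354, -0.00288571,  0.0572865 ]), 'grip_width': 0.9990773939781241} 18.700000000000003
scene 450.39880784299345 [1125.43551114  296.77553097  882.52293806] [-0.54216606 -0.28692676 -0.78976516]
slim_spindle 0.66 [221. 228.  48.  22.] [ 633. -241.   45.] [ 599. -297.    1.] [ 647. -181.   51.]
thick_spindle 0.81 [259. 178.  45.  25.] [ 455. -257.   53.] [ 434. -321.    7.] [ 463. -202.   60.]
slim_rest 0.94 [226. 239.  46.  24.] [ 646. -231.    9.] [ 602. -279
[... 1829 characters left out ...]
1.  31.] [543.  25.   1.] [642. 289.  75.]
stop_face 0.78 [270. 193.  20.  18.] [584. 275.  69.] [567. 264.  43.] [614. 291.  90.]
screwdriver 0.73 [241. 276.  16.  20.] [388. -41.  21.] [379. -59.   6.] [400.  -6.  27.]
screwdriver 0.38 [376. 303.  48.  37.] [ 614. -248.    8.] [ 589. -292.    0.] [ 663. -197.   33.]
oil_bottle 0.74 [415. 259.  27.  51.] [ 748. -204.   56.] [ 733. -216.   -1.] [ 822. -147.  119.]
oil_bottle 0.43 [242. 275.  17.  21.] [389. -41.  21.] [379. -59.   5.] [402.   1.  27.]
film_tin 0.84 [429. 348.  84.  71.] [ 611. -425.   39.] [ 554. -504.    7.] [ 718. -350.   42.]
parts_tray 0.89 [335. 402. 113.  88.] [ 405. -458.    8.] [ 324. -531.   -1.] [ 490. -394.   35.]
```

Run:
```python
from h import *
a=np.load("scene0.npz"); im=a["im"]
save("s0a",cv2.resize(im[130:380,150:590],(792,450),interpolation=cv2.INTER_CUBIC))
def topfit(n,k,lo,hi,zlo):
    im=np.load(n+"0.npz"); d=im["d"]
    _=cams.capture(n); r=spotter.regions_of(n,k)[0]; 
    P=pts(n,r["pixels"],d); P=P[(P[:,2]>zlo)]; P=P[(P[:,2]<hi)]
    m=P.mean(0); u=np.linalg.svd((P-m)[:,:2],full_matrices=False)[2][0]; u*=np.sign(u[1])
    s=(P-m)[:,:2]@u; c=m[:2]+u*(np.percentile(s,1)+np.percentile(s,99))/2
    print(n,k,len(P),c.round(1),u.round(3),"len",np.ptp(np.percentile(s,[1,99])).round(),m.round(1),np.degrees(np.arctan2(u[1],u[0])).round(1))
for n in ["scene","side"]:
    topfit(n,"slim_spindle",0,56,42); topfit(n,"thick_spindle",0,66,50)
    topfit(n,"fixture",0,44,38)
```

```text
scene slim_spindle 310 [ 632.5 -238.9] [-0.144  0.99 ] len 117.0 [ 632.3 -237.5   46.9] 98.3Traceback (most recent call last):
  File "<stdin>", line 12, in <module>
  File "<stdin>", line 6, in topfit
IndexError: list index out of range
```

View pics/s0a.png

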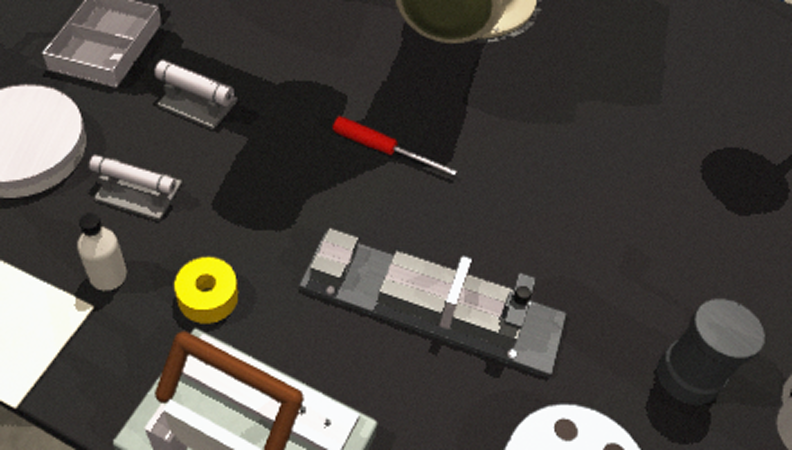

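```bash
cat >> h.py <<'E'
from scipy.spatial.transform import Rotation as Ro
def go(x,y,z,yaw=None):
    s=readout.sense(); q=s["ee_rot"]; R=Ro.from_quat(np.r_[q[1:],q[0]]).as_matrix()
    d=R.T@(np.array([x,y,z])-s["eef_pos"]); cy=np.degrees(np.arctan2(R[1,0],R[0,0]))
    tw=0 if yaw is None else -((yaw-cy+180)%360-180)
    print("t",round(s["time_s"],2),"pos",s["eef_pos"].round(1),"yaw",cy.round(2),"F",s["force"].round(1),"-> cm",(d/10).round(3),"twist",round(tw,2))
E
python3 - <<'E'
from h import *
go(632,-239,230,98.3)
for n in ["scene","side"]:
    d=np.load(n+"0.npz")["d"]; P=pts(n,np.ones((480,640),bool),d)
    P=P[(P[:,0]>520)&(P[:,0]<680)&(P[:,1]>10)&(P[:,1]<370)]
    for lo,hi in [(9,15),(37,45),(66,78)]:
        Q=P[(P[:,2]>lo)&(P[:,2]<hi)]; 
        print(n,lo,len(Q),cv2.minAreaRect(Q[:,:2].astype(np.float32)))
E
```

```text
t 1.5 pos [ 196.6 -486.8  231.3] yaw 21.99 F [-0.1  0.9 -0.9] -> cm [49.654 -6.673  0.13 ] twist -76.31
scene 9 2042 ((596.7449951171875, 185.60272216796875), (92.70487213134766, 320.2121276855469), 6.547155380249023)
scene 37 1772 ((605.0009155273438, 204.39175415039062), (344.3106689453125, 115.33076477050781), 83.69123077392578)
scene 66 398 ((589.2984619140625, 249.51449584960938), (71.43938446044922, 88.9265365600586), 6.395831108093262)
side 9 525 ((597.3145751953125, 195.23544311523438), (354.00982666015625, 138.49435424804688), 85.54756164550781)
side 37 616 ((603.906494140625, 203.06411743164062), (344.9681701660156, 114.84175872802734), 83.9320297241211)
side 66 178 ((590.9506225585938, 247.58938598632812), (67.28720092773438, 97.22215270996094), 2.7814340591430664)
```

Call:
step_arm(
  plan="5 -0.7 0 -8 100;10 -1.4 0 -16 100;15 -2 0 -24 100;20 -2.7 0 -32 100;25 -3.4 0 -40 100;30 -4 0 -48 100;35 -4.7 0 -56 100;40 -5.4 0 -64 100;45 -6 0 -72 100;49.7 -6.7 0 -76.3 100",
)

```text
time_s: 2.5
eef_pos: [632.6, -238.0, 231.3]
ee_rot: [0.0, 0.652, 0.758, -0.0]
force: [-0.1, -1.5, 0.0]
grip_width: 1.0
```

Run:
```python
from h import *
go(632,-239,230,98.3)
im,d=cams.capture("wrist"); save("w1",im); np.savez("w1",im=im,d=d)
f,cx,cy,R,t=cam("wrist"); print(f,-R.T@t,R[2])
for r in spotter.regions_of("wrist","slim_spindle")[:2]:
    P=pts("wrist",r["pixels"],d); print(r["conf"],r["extent"],np.percentile(P,[2,50,98],0).round(1))
```

```text
t 2.5 pos [ 632.6 -238.   231.3] yaw 98.58 F [-0.1 -1.5  0. ] -> cm [-0.089 -0.075  0.131] twist 0.28
405.55524526838695 [ 624.98620665 -151.86707495  372.24128386] [ 0.05122329 -0.3128102  -0.94843342]
0.74 [319.1, 203.4, 28.2, 138.9] [[ 614.  -292.9   36. ]
 [ 629.4 -230.8   44.5]
 [ 645.3 -179.4   47.1]]
```

View pics/w1.png

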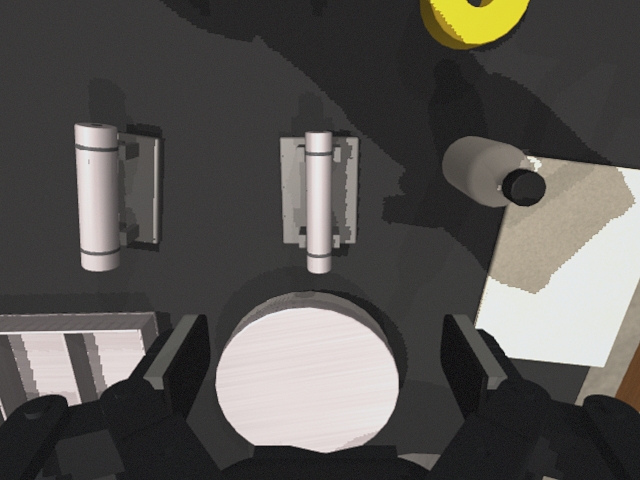

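Run:
```python
from h import *
d=np.load("w1.npz")["d"]; P=pts("wrist",np.ones((480,640),bool),d)
P=P[(abs(P[:,0]-632)<28)&(P[:,1]>-310)&(P[:,1]<-170)&(P[:,2]>37.5)&(P[:,2]<55)]
r=cv2.minAreaRect(P[:,:2].astype(np.float32)); print(r,len(P),np.percentile(P[:,2],[50,95,99]))
def res(p):
    X,a,z=p; return np.hypot((P[:,0]-X)-a*(P[:,1]+239),P[:,2]-z)-11
from scipy.optimize import least_squares
s=least_squares(res,[632,-.14,38],loss="soft_l1"); print(s.x,90-np.degrees(np.arctan(s.x[1])),np.std(s.fun))
X,a,z=s.x; y=(np.percentile(P[:,1],.3)+np.percentile(P[:,1],99.7))/2; x=X+a*(y+239); print(x,y)
go(x,y,20.5,90-np.degrees(np.arctan(a)))
```

```text
((629.8223266601562, -237.3308563232422), (21.301673889160156, 120.41065979003906), 8.477127075195312) 3468 [44.63647575 46.74995131 47.35034626]
[ 6.30121675e+02 -1.53522071e-01  3.50767220e+01] 98.72802211680423 0.7253721856830935
629.7994560052676 -236.90115260011697
t 2.6 pos [ 634.5 -235.3  229.5] yaw 98.72 F [-1.6 -0.1 -1.2] -> cm [-0.119 -0.488 20.903] twist -0.0
```

Call:
step_arm(
  plan="0 0 10 0 100;0 0 10 0 100;0 0 10 0 100;0 0 10 0 100",
)

```text
time_s: 3.0
eef_pos: [631.1, -239.8, 132.7]
ee_rot: [0.0, 0.654, 0.756, 0.0]
force: [0.3, 0.0, 1.2]
grip_width: 0.996
```

```bash
cat >> h.py <<'E'
def rod(P,x0,y0,h,lo=0):
    from scipy.optimize import least_squares
    f=lambda p: np.hypot((P[:,0]-p[0]-p[1]*(P[:,1]-y0))*np.cos(np.arctan(p[1])),P[:,2]-p[2])-11
    s=least_squares(f,[x0,-.13,h],loss="soft_l1").x; q=np.percentile(P[:,1],[.3,99.7]); y=q.mean()
    print("rod",len(P),"centre",(s[0]+s[1]*(y-y0)).round(1),y.round(1),"z",s[2].round(1),"yaw",(90-np.degrees(np.arctan(s[1]))).round(2),"yrange",q.round(1)); return s[0]+s[1]*(y-y0),y,90-np.degrees(np.arctan(s[1]))
E
python3 - <<'E'
from h import *
go(630,-237.3,20.5,98.6)
im,d=cams.capture("wrist"); save("w2",im)
P=pts("wrist",np.ones((480,640),bool),d)
P=P[(abs(P[:,0]-632)<28)&(P[:,1]>-310)&(P[:,1]<-170)&(P[:,2]>37.5)&(P[:,2]<55)]
x,y,w=rod(P,630,-237,38); go(x,y,20.5,w)
E
```

```text
t 3.0 pos [ 631.1 -239.8  132.7] yaw 98.26 F [0.3 0.  1.2] -> cm [ 0.271 -0.081 11.216] twist -0.34
rod 6747 centre 629.1 -240.4 z 38.5 yaw 98.61 yrange [-299.7 -181.1]
t 3.05 pos [ 631.9 -240.2  134.3] yaw 98.26 F [ 0.3 -0.3  1.6] -> cm [ 0.054 -0.315 11.383] twist -0.34
```

Call:
step_arm(
  plan="0 -0.27 4 -0.3 100;0 -0.27 8 -0.3 100;0 -0.27 10 -0.3 100;0 -0.27 11.2 -0.3 100;0 -0.27 11.2 -0.3 100",
  grip_force=40,
)

```text
time_s: 3.55
eef_pos: [628.9, -240.2, 20.3]
ee_rot: [0.001, 0.652, 0.758, 0.0]
force: [0.6, 0.3, -0.2]
grip_width: 1.001
```

Call:
step_arm(
  plan="0 0 0 0 0;0 0 0 0 0;0 0 0 0 0;0 0 0 0 0;0 0 0 0 0;0 0 0 0 0;0 0 0 0 0;0 0 0 0 0;0 0 0 0 0;0 0 0 0 0",
  grip_force=40,
)

```text
time_s: 4.55
eef_pos: [627.5, -240.0, 20.0]
ee_rot: [-0.001, 0.652, 0.758, -0.001]
force: [-7.4, -0.2, 6.0]
grip_width: 0.234
```

Call:
step_arm(
  plan="0 0 -1 0 0;0 0 -3 0 0;0 0 -6 0 0;0 0 -10 0 0;0 0 -12 0 0;0 0 -12 0 0",
)

```text
time_s: 5.15
eef_pos: [629.6, -240.3, 143.0]
ee_rot: [0.003, 0.652, 0.758, 0.001]
force: [0.5, 0.3, -2.7]
grip_width: 0.243
```

Run:
```python
from h import *
u=np.array([np.cos(np.radians(96.5)),np.sin(np.radians(96.5))]); o=np.array([599,165.7]); g=o-65*u
im,d=cams.capture("wrist"); save("w3",im)
P=pts("wrist",np.ones((480,640),bool),d); z=readout.sense()["eef_pos"][2]+19
P=P[(abs(P[:,0]-629)<25)&(abs(P[:,1]+240)<75)&(abs(P[:,2]-z-5)<9)]
rod(P,629,-240,z); go(g[0],g[1],140,96.5)
```

```text
rod 19465 centre 628.0 -230.4 z 156.9 yaw 98.58 yrange [-280.7 -180.1]
t 5.2 pos [ 628.7 -239.8  140.1] yaw 98.59 F [-0.7 -0.5 -3.4] -> cm [ 3.4042e+01  2.8870e+00 -2.0000e-02] twist 2.09
```

View pics/w3.png

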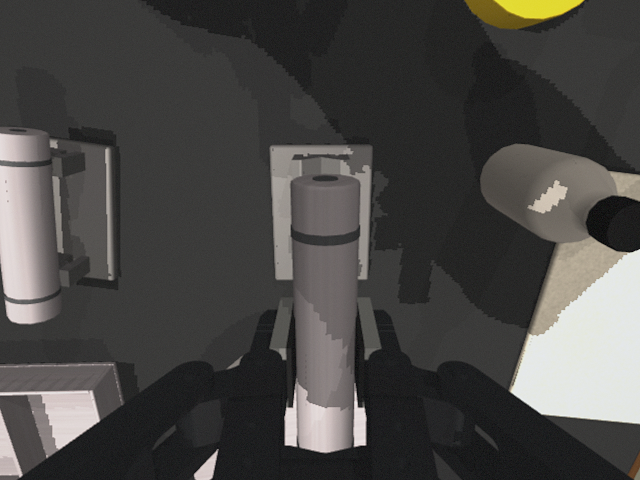

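Call:
step_arm(
  plan="4 0.3 0 0 0;8.5 0.7 0 0 0;13 1.1 0 1 0;17.5 1.5 0 2 0;22 1.9 0 2.1 0;26.5 2.3 0 2.1 0;31 2.6 0 2.1 0;34 2.89 0 2.1 0;34 2.89 0 2.1 0;34 2.89 0 2.1 0",
)

```text
time_s: 6.2
eef_pos: [605.4, 101.0, 137.6]
ee_rot: [-0.001, 0.666, 0.746, -0.001]
force: [-0.2, 0.3, -3.1]
grip_width: 0.239
```

Run:
```python
from h import *
go(606.3,101.1,140,96.5)
im,d=cams.capture("wrist"); save("w4",im); np.savez("w4",im=im,d=d)
P=pts("wrist",np.ones((480,640),bool),d); np.save("P4",P)
P=P[(abs(P[:,0]-600)<100)&(P[:,1]>20)]
for lo,hi in [(37,44),(9,15),(69,75)]:
    Q=P[(P[:,2]>lo)&(P[:,2]<hi)]
    print(lo,len(Q),np.median(Q[:,2]) if len(Q) else 0)
    # left/right edges per y slice
    for y in range(40,310,15):
        S=Q[abs(Q[:,1]-y)<3]
        if len(S)>20: print("  ",y,np.percentile(S[:,0],[1,99]).round(1))
```

```text
t 6.2 pos [605.4 101.  137.6] yaw 96.55 F [-0.2  0.3 -3.1] -> cm [ 0.002  0.09  -0.244] twist 0.05
37 14777 40.808877766243405
   55 [577.6 642.9]
   70 [576.6 640.9]
   130 [569.8 633.8]
   145 [568.3 632.1]
   160 [566.7 630.6]
   175 [564.9 629. ]
   190 [563.2 627.3]
   205 [571.1 625.6]
   220 [559.3 584. ]
   235 [598.5 622.8]
9 9232 11.86377680418769
   40 [567.  656.5]
   55 [565.4 655.3]
   70 [563.7 653.7]
   85 [562.2 651.5]
   100 [560.5 649.7]
   115 [559.1 648.3]
   130 [557.3 646.8]
   145 [555.3 645.4]
   160 [553.5 643.6]
   175 [552.1 641.9]
   190 [550.6 640.2]
   205 [548.4 638.6]
   220 [547.1 637. ]
   235 [549.  635.5]
69 4205 71.90990516406282
   205 [560.  616.4]
   220 [598.7 626. ]
```

View pics/w4.png

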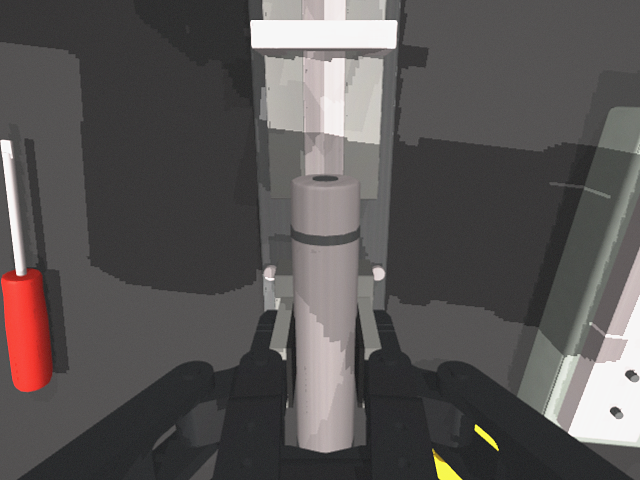

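Run:
```python
from h import *
P=np.load("P4.npy"); w=np.radians(96.26); u=np.array([np.cos(w),np.sin(w)]); v=np.array([-u[1],u[0]])
c=np.array([600.3,145.]); s=(P[:,:2]-c)@u; l=(P[:,:2]-c)@v
m=(abs(P[:,2]-41)<1.5)&(abs(l)>14)&(abs(l)<31)
S=s[m]; h,e=np.histogram(S,np.arange(-110,110,1)); on=h>25; k=np.nonzero(np.diff(on.astype(int)))[0]; print([(e[i+1],bool(on[i+1])) for i in k])
m=(abs(P[:,2]-72)<1.5)&(abs(l)<31); print("arch s",np.percentile(s[m],[2,98]))
R=P[(abs(P[:,2]-160)<12)&(abs(l)<20)&(s<30)&(s>-100)]
zt=readout.sense()["eef_pos"]; print(zt)
R=R[(R[:,2]>zt[2]+18)]
x,y,yw=rod(R,604,110,zt[2]+18)
sr=(R[:,:2]-c)@u; print("rod front s",np.percentile(sr,99.7), "TCP s,l",(zt[:2]-c)@u,(zt[:2]-c)@v,"rod l",(np.array([x,y])-c)@v)
```

```text
[(np.int64(-85), True), (np.int64(-69), False), (np.int64(-19), True), (np.int64(62), False), (np.int64(77), True), (np.int64(87), False)]
arch s [60.33642239 71.9113608 ]
[605.68906983 100.14048644 137.90488009]
rod 18480 centre 605.4 109.5 z 154.7 yaw 96.44 yrange [ 59.3 159.8]
rod front s 14.267502451830653 TCP s,l -45.17965689183695 -0.46543863890365983 rod l -1.1771004734448114
```

Call:
step_arm(
  plan="0.1 -0.1 3 0.2 0;0.1 -0.1 6 0.2 0;0.1 -0.1 8.5 0.2 0;0.1 -0.1 9.8 0.2 0;0.1 -0.1 10.4 0.2 0;0.1 -0.1 10.4 0.2 0;0.1 -0.1 10.4 0.2 0",
)

```text
time_s: 6.95
eef_pos: [605.7, 101.4, 36.4]
ee_rot: [0.001, 0.667, 0.745, 0.001]
force: [-0.5, 0.9, -1.8]
grip_width: 0.242
```

Run:
```python
from h import *
go(606.3,101.1,28.5,96.26)
im,d=cams.capture("wrist"); save("w5",im)
P=pts("wrist",np.ones((480,640),bool),d); z=readout.sense()["eef_pos"]
w=np.radians(96.26); u=np.array([np.cos(w),np.sin(w)]); v=np.array([-u[1],u[0]])
c=np.array([600.3,145.]); s=(P[:,:2]-c)@u; l=(P[:,:2]-c)@v
R=P[(s>-100)&(s<20)&(abs(l)<13)&(P[:,2]>z[2]+18)&(P[:,2]<75)]
x,y,yw=rod(R,604,110,z[2]+18); print("rod l",(np.array([x,y])-c)@v,"front x",np.percentile((R[:,:2]-c)@u,99.7)-20.5)
m=(abs(P[:,2]-41)<1.5)&(s>-15)&(s<55); L=l[m]; print("block l",np.percentile(L,[1,99]), "groove edges",L[L>0].min() if 0 else np.percentile(L[(L>5)],1),np.percentile(L[L<-5],99))
```

```text
t 6.95 pos [605.7 101.4  36.4] yaw 96.27 F [-0.5  0.9 -1.8] -> cm [-0.035  0.051  0.791] twist 0.01
rod 18396 centre 605.4 111.0 z 53.4 yaw 96.23 yrange [ 60.8 161.1]
rod l -1.3117835434003515 front x -4.887126666320416
block l [-31.53302706  32.01872999] groove edges 10.095936694906772 -9.494633419973628
```

Call:
step_arm(
  plan="0 -0.12 0.2 0 0;0 -0.12 0.4 0 0;0 -0.12 0.5 0 0;0 -0.12 0.5 0 0",
)

```text
time_s: 7.4
eef_pos: [603.8, 101.5, 30.2]
ee_rot: [-0.0, 0.667, 0.745, -0.0]
force: [-0.6, -0.1, -4.0]
grip_width: 0.243
```

Call:
step_arm(
  plan="0 0 0.1 0 0;0 0 0.1 0 0;0 0 0.1 0 0",
)

```text
time_s: 7.7
eef_pos: [603.8, 101.5, 29.3]
ee_rot: [-0.0, 0.667, 0.745, 0.0]
force: [-0.2, -0.2, -1.7]
grip_width: 0.243
```

Call:
step_arm(
  plan="0 0 0.1 0 0;0 0 0.1 0 0;0 0 0.1 0 0",
)

```text
time_s: 8.0
eef_pos: [604.0, 101.5, 28.4]
ee_rot: [0.0, 0.667, 0.745, 0.0]
force: [0.3, 0.7, -2.4]
grip_width: 0.243
```

Call:
step_arm(
  plan="0 0 0.1 0 0;0 0 0.1 0 0;0 0 0.1 0 0",
)

```text
time_s: 8.3
eef_pos: [604.3, 101.5, 28.1]
ee_rot: [0.001, 0.667, 0.745, 0.0]
force: [-0.1, -0.4, 6.0]
grip_width: 0.237
```

Call:
step_arm(
  plan="0 0 0.1 0 0;0 0 0.1 0 0;0 0 0.1 0 0",
)

```text
time_s: 8.6
eef_pos: [604.4, 101.5, 28.0]
ee_rot: [0.001, 0.667, 0.745, 0.0]
force: [-5.3, 0.6, 13.0]
grip_width: 0.242
```

Call:
step_arm(
  plan="0 0 0 0 65;0 0 0 0 65;0 0 0 0 65;0 0 0 0 65;0 0 0 0 65;0 0 0 0 65",
)

```text
time_s: 9.2
eef_pos: [603.8, 101.5, 26.2]
ee_rot: [-0.0, 0.667, 0.745, -0.0]
force: [0.3, 0.0, -0.6]
grip_width: 0.654
```

Call:
step_arm(
  plan="0 0 -1 0 65;0 0 -4 0 65;0 0 -7 0 65;0 0 -11 0 65;0 0 -11 0 65",
)

```text
time_s: 9.7
eef_pos: [606.3, 101.5, 142.7]
ee_rot: [0.004, 0.667, 0.745, 0.003]
force: [0.6, -1.0, -0.4]
grip_width: 0.647
```

```bash
cat >> h.py <<'E'
W=np.radians(96.26); U=np.array([np.cos(W),np.sin(W)]); V=np.array([-U[1],U[0]]); O=np.array([600.3,145.])+20.5*U
def fx(P): return np.c_[(P[:,:2]-O)@U,(P[:,:2]-O)@V,P[:,2]]
E
python3 - <<'E'
from h import *
go(606.3,101.1,139,96.26)
im,d=cams.capture("wrist"); save("w6",im)
P=pts("wrist",np.ones((480,640),bool),d); F=fx(P)
m=(F[:,0]>-140)&(F[:,0]<35)&(abs(F[:,1])<10.5)&(F[:,2]>46)&(F[:,2]<62)
rod(P[m],604,110,46); G=F[m]; print("x range",np.percentile(G[:,0],[.3,99.7]),"l",np.percentile(G[:,1],[1,50,99]),"ztop front/rear",np.percentile(G[G[:,0]>-30,2],95),np.percentile(G[G[:,0]<-70,2],95))
for x in (-110,-70,-30): 
    S=G[abs(G[:,0]-x)<8]; print(x,len(S),np.percentile(S[:,1],[1,99]) if len(S) else 0)
E
```

```text
t 9.7 pos [606.3 101.5 142.7] yaw 96.3 F [ 0.6 -1.  -0.4] -> cm [-0.044 -0.006  0.37 ] twist 0.04
rod 5738 centre 603.3 101.5 z 41.8 yaw 96.46 yrange [ 42.2 160.9]
x range [-123.82378371   -4.68731014] l [-7.97829536  1.05296541 10.30644815] ztop front/rear 53.61991060050132 53.34728200250932
-110 649 [-8.11317443 10.14790047]
-70 737 [-7.73000385 10.19592006]
-30 855 [-7.93057015 10.20310401]
```

View pics/w6.png

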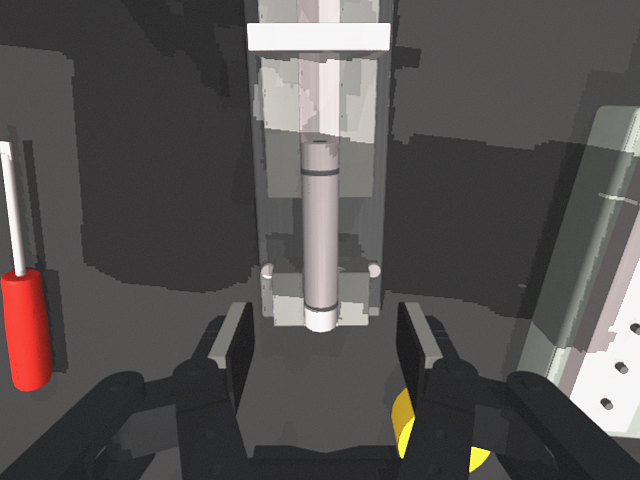

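Run:
```python
from h import *
t=O-150*U; print(O,t); go(t[0],t[1],45,96.26)
```

```text
[598.06467244 165.37776511] [614.42072775  16.27216677]
t 9.75 pos [605.1 101.5 139.7] yaw 96.3 F [-0.7 -0.2 -0. ] -> cm [-8.568 -0.065  9.475] twist 0.04
```

Call:
step_arm(
  plan="-3 0 0 0 0;-6 0 0 0 0;-8.6 -0.1 0 0 0;-8.6 -0.1 0 0 0;-8.6 -0.1 0 0 0;-8.6 -0.1 3 0 0;-8.6 -0.1 6 0 0;-8.6 -0.1 8 0 0;-8.6 -0.1 9 0 0;-8.6 -0.1 9 0 0",
  grip_force=30,
)

```text
time_s: 10.75
eef_pos: [611.6, 16.8, 45.2]
ee_rot: [-0.001, 0.667, 0.745, -0.001]
force: [0.2, 1.3, 0.4]
grip_width: -0.0
```

Run:
```python
from h import *
p=readout.sense(); print(fx(p["eef_pos"][None]),p["force"],p["grip_width"])
im,d=cams.capture("wrist"); save("w7",im)
for f in fx(np.array([readout.sense()["eef_pos"]]*1)): print(f)
c=O-147*U; go(c[0],c[1],45,96.26)
```

```text
[[-149.14047085    2.75215994   45.18920554]] [0.15087409 1.27385979 0.43889074] -0.0002463895733298916
[-149.51053692    2.08615415   46.47693704]
t 10.8 pos [612.3  16.5  46.5] yaw 96.33 F [-1.  -0.3  0.5] -> cm [0.251 0.209 0.148] twist 0.07
```

View pics/w7.png

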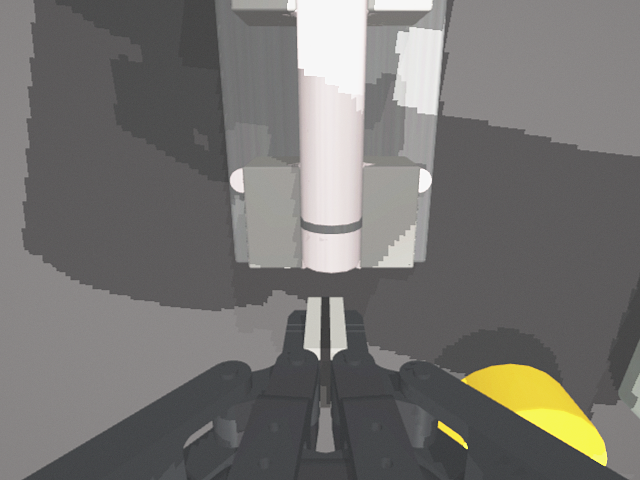

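Call:
step_arm(
  plan="0.3 0.2 0.1 0 0;0.6 0.2 0.1 0 0;0.9 0.2 0.1 0 0;1.2 0.2 0.1 0 0;1.5 0.2 0.1 0 0;1.8 0.2 0.1 0 0;2.1 0.2 0.1 0 0;2.4 0.2 0.1 0 0;2.7 0.2 0.1 0 0;3 0.2 0.1 0 0",
)

```text
time_s: 11.8
eef_pos: [611.1, 45.8, 45.5]
ee_rot: [0.0, 0.667, 0.745, -0.0]
force: [-0.5, -4.3, 2.7]
grip_width: -0.002
```

Call:
step_arm(
  plan="0.4 0 0 0 0;0.8 0 0 0 0;1.2 0 0 0 0;1.6 0 0 0 0;2 0 0 0 0;2.4 0 0 0 0;2.8 0 0 0 0;3.2 0 0 0 0;3.6 0 0 0 0;4 0 0 0 0",
)

```text
time_s: 12.8
eef_pos: [606.6, 85.9, 45.4]
ee_rot: [0.0, 0.667, 0.745, -0.0]
force: [0.1, -5.6, 2.8]
grip_width: -0.004
```

Run:
```python
from h import *
p=readout.sense(); print(fx(p["eef_pos"][None]),p["force"])
im,d=cams.capture("wrist"); save("w8",im)
P=pts("wrist",np.ones((480,640),bool),d); F=fx(P); print(fx(readout.sense()["eef_pos"][None]))
m=(abs(F[:,1])<8)&(F[:,2]>50)&(F[:,2]<60)&(F[:,0]<40)&(F[:,0]>-100); print(np.percentile(F[m,0],[.5,99.5]))
m=(abs(abs(F[:,1])-22)<7)&(abs(F[:,2]-41)<2); S=np.sort(F[m,0]); i=np.diff(S).argmax(); print("edges",S[i],S[i+1])
```

```text
[[-79.95365871   0.16904344  45.41968301]] [ 0.07983612 -5.56306846  2.80580656]
[[-79.32471718   0.22117634  45.42697578]]
[-68.39514328  30.12747493]
edges -87.45183900316417 -38.92789360913608
```

View pics/w8.png

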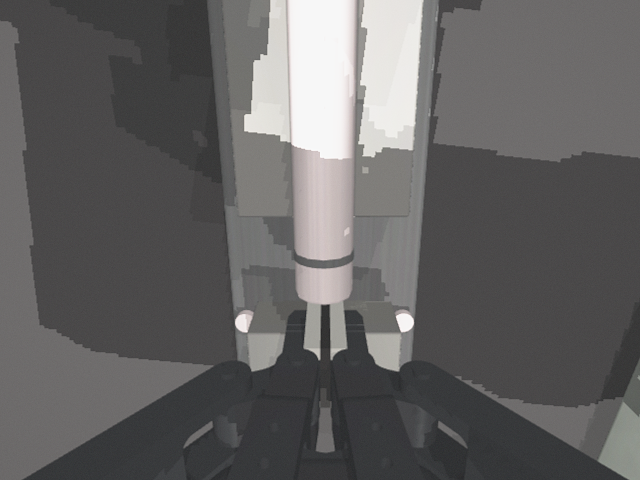

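Call:
step_arm(
  plan="0.4 0 0 0 0;0.8 0 0 0 0;1.2 0 0 0 0;1.6 0 0 0 0;2 0 0 0 0;2.4 0 0 0 0;2.8 0 0 0 0;3.2 0 0 0 0;3.6 0 0 0 0;4 0 0 0 0",
)

```text
time_s: 13.85
eef_pos: [602.1, 125.3, 45.5]
ee_rot: [0.0, 0.667, 0.745, -0.0]
force: [-1.2, -6.8, 4.0]
grip_width: 0.002
```

Call:
step_arm(
  plan="0.1 0 0 0 0;0.2 0 0 0 0;0.3 0 0 0 0;0.4 0 0 0 0;0.5 0 0 0 0;0.6 0 0 0 0;0.6 0 0 0 0",
)

```text
time_s: 14.55
eef_pos: [601.5, 131.2, 45.5]
ee_rot: [0.0, 0.667, 0.745, -0.0]
force: [-0.1, -5.5, 4.2]
grip_width: -0.001
```

Run:
```python
from h import *
print(fx(readout.sense()["eef_pos"][None]))
for n in ["scene","side"]:
    im,d=cams.capture(n); P=pts(n,np.ones((480,640),bool),d); F=fx(P)
    m=(abs(F[:,1])<8)&(F[:,2]>48)&(F[:,2]<60)&(F[:,0]>55)&(F[:,0]<115)
    g=np.histogram(F[m,0],np.arange(55,116,3)); print(n,g[0])
    m=(abs(F[:,1])<10)&(F[:,2]>50)&(F[:,0]>80)&(F[:,0]<130); print("stop",np.percentile(F[m,0],[2,10,50]) if m.sum() else 0)
    if n=="scene": save("s9",cv2.resize(im[250:360,330:500],(792,512),interpolation=cv2.INTER_CUBIC))
```

```text
[[-34.30021747   0.347586    45.49905297]]
scene [10  8 10 10  7 11  8 11  9 10 11  8 11  9  1  0  0  1  0  0]
stop [ 80.77418819  85.27315574 111.10130101]
side [0 0 0 0 0 0 0 0 2 0 4 0 3 4 0 1 9 1 5 2]
stop [ 85.80999951  95.10533888 109.49543098]
```

View pics/s9.png

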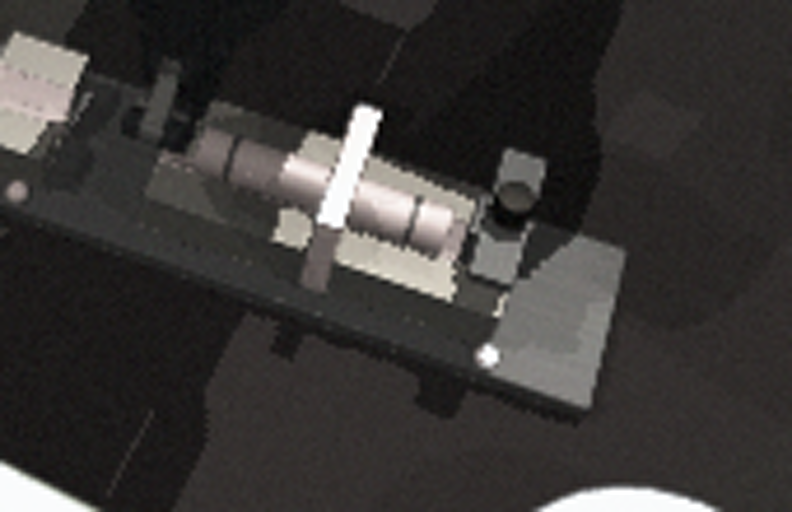

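Call:
step_arm(
  plan="0.1 0 0 0 0;0.2 0 0 0 0;0.3 0 0 0 0;0.4 0 0 0 0;0.4 0 0 0 0",
)

```text
time_s: 15.15
eef_pos: [601.0, 135.2, 45.5]
ee_rot: [0.0, 0.667, 0.745, -0.0]
force: [-1.7, -6.2, 3.6]
grip_width: -0.002
```

Call:
step_arm(
  plan="0.05 0 0 0 0;0.1 0 0 0 0;0.1 0 0 0 0",
)

```text
time_s: 15.45
eef_pos: [600.9, 136.1, 45.5]
ee_rot: [0.0, 0.667, 0.745, -0.0]
force: [-0.8, -6.3, 4.3]
grip_width: 0.002
```

Call:
step_arm(
  plan="0.05 0 0 0 0;0.1 0 0 0 0;0.1 0 0 0 0",
)

```text
time_s: 15.75
eef_pos: [600.8, 137.1, 45.5]
ee_rot: [0.0, 0.667, 0.745, -0.0]
force: [-0.5, -6.6, 4.2]
grip_width: -0.001
```

Call:
step_arm(
  plan="0.05 0 0 0 0;0.05 0 0 0 0",
)

```text
time_s: 15.95
eef_pos: [600.8, 137.6, 45.5]
ee_rot: [0.0, 0.667, 0.745, -0.0]
force: [-1.3, -6.2, 4.1]
grip_width: -0.002
```

Call:
step_arm(
  plan="0.05 0 0 0 0;0.05 0 0 0 0",
)

```text
time_s: 16.15
eef_pos: [600.7, 138.1, 45.5]
ee_rot: [0.0, 0.667, 0.745, -0.0]
force: [-0.5, -5.4, 3.3]
grip_width: -0.0
```

Call:
step_arm(
  plan="0.05 0 0 0 0;0.05 0 0 0 0",
)

```text
time_s: 16.35
eef_pos: [600.6, 138.6, 45.5]
ee_rot: [0.0, 0.667, 0.745, -0.0]
force: [-1.0, -7.2, 5.1]
grip_width: -0.003
```

Call:
step_arm(
  plan="0.05 0 0 0 0;0.05 0 0 0 0",
)

```text
time_s: 16.55
eef_pos: [600.6, 139.1, 45.5]
ee_rot: [0.0, 0.667, 0.745, -0.0]
force: [-1.2, -6.6, 3.4]
grip_width: -0.002
```

Call:
step_arm(
  plan="0.05 0 0 0 0;0.05 0 0 0 0",
)

```text
time_s: 16.75
eef_pos: [600.5, 139.6, 45.5]
ee_rot: [0.0, 0.667, 0.745, -0.0]
force: [-2.1, -6.1, 3.5]
grip_width: 0.004
```

Call:
step_arm(
  plan="0.05 0 0 0 0;0.05 0 0 0 0",
)

```text
time_s: 16.95
eef_pos: [600.5, 139.7, 45.5]
ee_rot: [0.0, 0.667, 0.745, -0.001]
force: [-0.1, -8.3, 4.3]
grip_width: -0.002
```

Call:
step_arm(
  plan="0.05 0 0 0 0;0.05 0 0 0 0",
)

```text
time_s: 17.15
eef_pos: [600.5, 139.7, 45.5]
ee_rot: [0.001, 0.667, 0.745, -0.001]
force: [0.0, -10.5, 4.7]
grip_width: 0.002
```

Call:
step_arm(
  plan="-0.3 0 0 0 0;-1 0 0 0 0;-2.5 0 0 0 0;-2.5 0 -3 0 0;-2.5 0 -7 0 0;-2.5 0 -11 0 0;0 0 -14 0 0;2 0 -15 0 0;2 0 -15 0 0;2 0 -15 0 0",
)

```text
time_s: 18.15
eef_pos: [598.2, 160.1, 194.6]
ee_rot: [-0.0, 0.667, 0.745, -0.0]
force: [0.1, 0.0, -0.9]
grip_width: -0.003
```

Run:
```python
from h import *
print(readout.sense()["force"],readout.sense()["eef_pos"])
im,d=cams.capture("wrist"); save("w10",im)
F=fx(pts("wrist",np.ones((480,640),bool),d))
m=(abs(F[:,1])<8)&(F[:,2]>50)&(F[:,2]<60)&(F[:,0]<110)&(F[:,0]>-60); print("rod x",np.percentile(F[m,0],[.5,99.5]))
m=(abs(F[:,1])<10)&(F[:,2]>64)&(F[:,0]>90)&(F[:,0]<130); print("stop top x",np.percentile(F[m,0],[1,50]) if m.sum() else 0)
m=(abs(F[:,2]-72)<2)&(abs(F[:,1])<31)&(F[:,0]<70); print("arch",np.percentile(F[m,0],[2,98]))
for n in ["scene","side"]:
    im,d=cams.capture(n); F=fx(pts(n,np.ones((480,640),bool),d)); G=fx(pts(n,np.ones((480,640),bool),np.load(n+"0.npz")["d"]))
    for A in (G,F):
        m=(abs(A[:,1])<11)&(A[:,2]>64)&(A[:,0]>90)&(A[:,0]<150); print(n,"stop",np.percentile(A[m,0],[5,50,95]).round(1))
    D=np.abs(d-np.load(n+"0.npz")["d"]); 
    if n=="scene":save("s10",im)
```

```text
[ 0.07398007  0.01290349 -0.90504812] [598.1611119  160.12624178 194.60265646]
rod x [-13.41593005 105.3015501 ]
stop top x [105.42661337 115.48720843]
arch [40.84056921 52.26602259]
scene stop [106.7 117.1 127. ]
scene stop [106.4 116.9 127. ]
side stop [104.7 111.8 122.5]
side stop [103.9 112.6 123.5]
```

View pics/w10.png

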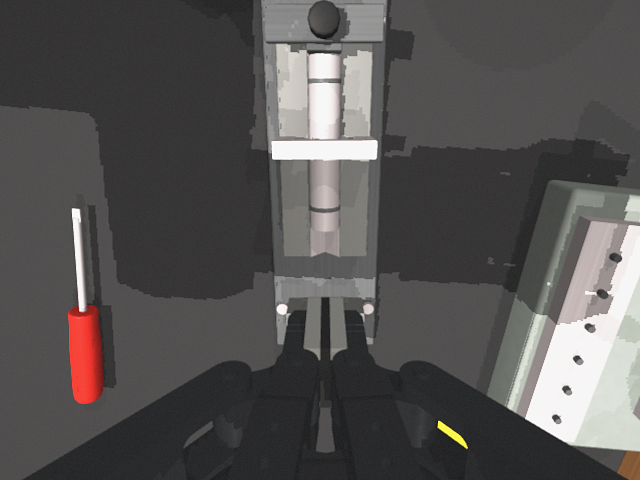

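View pics/s10.png

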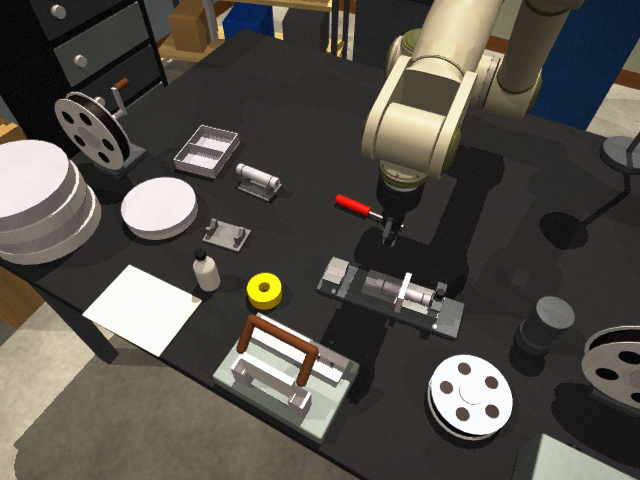

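```bash
python3 -c "
from h import *
print(workorder.finish_job())"
```

```text
the job is handed in; nothing more can be done
None
```

The slim spindle is in the groove, through the arch and home against the stop. I handed the job in at about 18 s of robot time; the hand-in reports no verdict.

I laid the spindle in the groove over the finger gap and pushed it along from behind with the closed fingers. For the last few millimetres I used 0.5 mm steps. It stopped moving for two steps while the push rose from about 6 N (sliding) to about 10.5 N. That puts roughly 4–5 N on the stop, below its 14 N limit. I then backed the fingers off and lifted them clear.

**Spindle home:** the last wrist picture puts the spindle's front at fixture x = 105.3 mm and the stop at 105.4 mm.

**Stop setting:** before and after, the stop's near edge reads 106.7 and 106.4 mm in the scene camera, and 104.7 and 103.9 mm in the side camera. Those differences are measurement noise, and neither is in the direction the stop could be pushed. I take it as unmoved to within about 1 mm.

**Everything else:** in the final picture the thick spindle is on its rest and the loose things look as they were. I judged this by eye and did not measure them. The tool force was about 1 N or less with the arm clear.

**Disagreement:** one height reading of the laid spindle came out about 4 mm low (axis at 41.8 mm instead of 46 mm). I put that down to the arm still settling when the picture was taken; the spindle slid evenly and passed under the arch.

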